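Index the jug carrier and release its safety cap

TASK

Push the jug's carrier along its rail until it clicks into the station marked by the green plate. Then open the jug's blue safety cap: hold the cap pressed down firmly and turn it anticlockwise (seen from above), feeling for the release point, until the cap springs up by itself; leave it raised and the carrier in the station, and do not disturb the bottles and jar standing around.

Things in the scene. Friction and masses are not known exactly. Their poses are not given: they have to be found in the camera images.
- station (a point): Point on the fixed rail unit (grey base 110 x 500 mm, steel guide) where carrier_mark must come to rest; a green upright plate, 50 mm wide and high, marks it on the side away from the robot. Axes: y along the rail, z up; the carrier is to be pushed towards this frame's -y (robot's right). The rail runs on 45 mm past the station to an end stop; a carrier pushed too far can be pushed back.
- carrier_mark (a point): Centre of the carrier plate's top under the white jug (100 x 100 mm, fixed on the carrier), 42 mm above the bench. Axes as the station's. It slides only along y, starts 100 to 170 mm short of the station, drags with 2 N. A sprung ball clicks in at the station: it takes about 12 N to pass the ridge 5 mm before it, then the ball pulls the carrier home; an equal ridge lies 5 mm beyond.
- push_plate (a point): Centre of the outer (+y) face of the carrier's black upright push plate: 60 mm wide along x, 10 mm thick along y, from 42 to 108 mm above the bench; this point is 80 mm above the bench and 125 mm to the +y side of the jug's axis. The free gap between plate and jug is 65 mm. Axes as the station's.
- cap_knob (a point): Centre of the blue cap's grip knob on the jug's vertical axis: a round ribbed knob 34 mm across, standing on the cap's round top face (72 mm across) 13 mm below this point and ending 13 mm above it. It turns and rises with the cap; a white line on the cap points along this frame's x. It is 13 mm above neck while the cap is locked, 23 mm when it has sprung up.
- cap_face (a point): Centre of the cap's round top face, under the knob. A spring pushes the cap up (12 N when locked, 18 N at the bottom, 4 N when sprung up). It goes 6.5 mm down to a hard stop; at least 4 mm down it leaves its locking notch and turns easily, up to 100 degrees anticlockwise. While not pressed it does not turn: the notch holds it or, beyond that, a rough ledge brakes it and ribs bar the release point.
- neck (a point): Point fixed on the jug's axis, 182 mm above the bench, level with the locked cap face. The release point is hidden, differs each time, 38 to 75 degrees anticlockwise of locked and some 16 degrees wide. Let up there, the cap springs 10 mm above locked height, stays up and bares a red band; elsewhere it stays at or below locked height and cannot be pulled up: press, turn on or back.
- wash_bottle: White squeeze bottle with red cap and bent spout, 230 mm high, loose, origin at its foot; a bystander.
- white_jar: White jar with lid, 93 mm across, 177 mm high, loose, origin at its foot; a bystander.
- amber_bottle: Small amber bottle with a dark cap, 45 mm across, 128 mm high, loose, origin at its foot; a bystander.

How it is judged:
By the outcome, as a careful person would: the job done as asked, in the order asked, and still so for the second after the job is handed in, with the robot touching nothing.
It also fails if it takes over 72 s, if anything falls off the work surface, if the arm or the gripper's body presses on something with over 40 N, if the wrist force passes 120 N, or if a joint passes its speed limit or range.

ROBOT

A 6-joint arm with a two-finger parallel gripper is mounted at the origin on the work surface; the furniture and walls round the work are solid. World frame = base frame: x ahead of the robot, y to its left, z up, the work surface at z = 0. Lengths are in mm, angles in rad, forces in N, time in s.
With the tool pointing down it reaches from about 400 to 925 mm from the base axis. Payload 12.5 kg.
Tool frame: the origin (TCP) lies on the centre line of the jaws, within the pads' length; the fingertips stand 19 mm ahead of it and the grasp point (between the pads) is the TCP; y points along the fingers, x is the direction in which the jaws open and shut, and the axes are right-handed (so a half turn about y gives the same grasp; the last joint's range is limited). The gripper opens to 95 mm and grips with 3 to 60 N. Pads are 20 mm wide; open, the fingers measure 119 mm over their backs; the gripper's body (75 mm by 180 mm) begins 59 mm behind the grasp point.
Start: joints at [-1.335, 0.491, 1.559, -0, 1.092, -0.106], TCP at [209.513, -588.854, 233.661] pointing down, gripper open.
Joint ranges: [-3.1, 3.1], [-0.84, 2.19], [0.05, 2.79], [-1.13, 4.28], [0.06, 2.93], [-2.69, 2.69]. Speed limits (rad/s): [2.22, 2.22, 2.79, 3.14, 3.14, 3.14].

INTERFACE

Orientations are given as [roll, pitch, yaw] about the fixed x, y, z axes, in that order (R = Rz(yaw) Ry(pitch) Rx(roll)).
In Python, from cell import env gives the robot as it stands. The module is installed in compiled form; this text tells all that it offers.
- The arm moves only by the tool move_arm, never from a script. Its argument "rows" is a list of rows, each an object of numbers: "tx", "ty", "tz": the shift along the tool's x, y, z in cm; "rx", "ry", "rz": the turn, a rotation vector about the tool's x, y, z in rad; "grip": the opening in per cent of the stroke, from 0 (shut) to 100 (fully open). In form: [{"tx": .., "ty": .., "tz": .., "rx": .., "ry": .., "rz": .., "grip": ..}, ...]. A call has 1 to 10 rows; each row shifts and turns the commanded pose from where the row before left it, along the tool's axes as they then stand; what a row does not reach is not made up. A row lasts 1/12 s, in which the tool goes at most 41.7 mm and 7.16 degrees, less where a joint would pass 70% of its speed; a pose out of reach is approached as far as the arm can. A call is refused whole if a number of a shift passes 4.17 or a number of a turn 0.125, either way. A call with a gripper value outside its range is refused whole. The fingers move at their own pace and stop on an object; the grip force is fixed at half the most. Time passes only in rows, so rows that do not move let the fingers close. It gives the time, the measured TCP pose, the force and the opening at its end, in the units of the state.
- env.state(): the state, without advancing time (a new reading comes with each control period).
- env.read_camera(name): name is "scene" or "top"; returns (picture, depth): 384x512x3 uint8, blue, green, red; 384x512 float32, mm along the optical axis (not along the pixel's ray), 0 where there is no reading.
- env.calibration(name): a dict with "vertical_fov" (degrees; the focal length in pixels is half the picture's height over the tangent of half this angle, whatever the lens; pixels are square), "cx", "cy" (the principal point, pixels), "eye" and "rotation" of the camera in the world. Camera axes: x right, y up, looking along -z (the intrinsics and any distortion apply to the point x, -y, -z); pixel columns grow to the right and rows downward; lengths in mm; the calibration is good to about 2 mm. A picture is of the moment at which its call begins. calibration takes no time and is no camera call.
- env.job_done(): hands the job in, once; it reports no verdict.
The state is a dict: "t": time; "joints": joint angles; "qvel": joint speeds; "tau": joint torques, N m; "eef_pos": TCP position; "tcp_rot": TCP orientation; "ft_force": force on the tool from outside, world axes, zero at the start; "moment": the same for the moment, N m; "opening": opening from 0.0 (shut) to 1.0 (fully open).
Only numpy, scipy, OpenCV 4.12 (cv2) and the standard library are available. Lean on these libraries where they do the work, as an engineer would, in place of code of your own. Each camera call takes 0.05 s, during which the arm holds its last target.

## Working session

There is one attempt and no reset: what is moved stays moved. The work goes in short steps, Python scripts to look and compute and a tool call to move; the robot and the scene stay as the last step left them, time stands still between calls to the robot, and variables do not carry over. Pictures are saved under pics/ and viewed, and the job is handed in when it is done.

Besides the shell and the picture viewer there is one more tool, called after "Request:" by a JSON object that holds its "op" and its "data", one argument or row to a line. move_arm: Moves the arm, as the interface text tells. Its arguments: {"type":"object","properties":{"rows":{"type":"array"}},"required":["rows"]}

```bash
mkdir -p pics; python3 - <<'E'
from cell import env
import cv2,numpy as np
s=env.state();print({k:np.round(v,3) for k,v in s.items()})
for n in("scene","top"):
    c=env.calibration(n);print(n,c)
    p,d=env.read_camera(n);cv2.imwrite(f"pics/{n}0.png",p);np.save(f"{n}0.npy",d)
E
```

```text
{'t': np.float64(0.0), 'joints': array([-1.335,  0.492,  1.559, -0.   ,  1.092, -0.106]), 'qvel': array([ 0.002, -0.   , -0.   ,  0.   , -0.001, -0.002]), 'tau': array([-2.0000e-03, -6.1266e+01, -2.5818e+01,  6.9000e-02,  4.8000e-02,
       -0.0000e+00]), 'eef_pos': array([ 209.439, -588.622,  233.022]), 'tcp_rot': array([-1.571e+00,  1.000e-03, -1.229e+00]), 'ft_force': array([-0.276,  0.552,  0.546]), 'moment': array([ 0.013, -0.05 , -0.021]), 'opening': np.float64(1.002)}
scene {'vertical_fov': 47.22621179474424, 'cx': 261.44201225882944, 'cy': 192.60928326875927, 'eye': array([-401.29877548,  388.49810035,  996.01797228]), 'rotation': array([ 0.91295308,  0.02230061, -1.90685163])}
top {'vertical_fov': 57.046784196911744, 'cx': 258.3786665897771, 'cy': 192.67748511928636, 'eye': array([ 292.20799853, -103.27599596, 1019.31961474]), 'rotation': array([ 0.41458771,  0.00661471, -1.22612345])}
```

View pics/scene0.png

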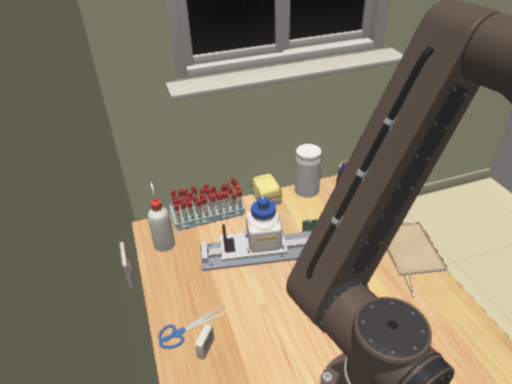

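View pics/top0.png

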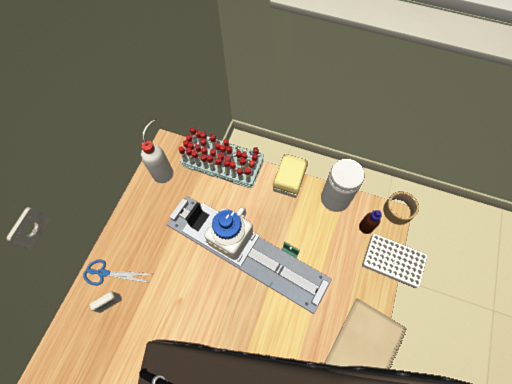

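```bash
cat >h.py <<'E'
from cell import env
import cv2,numpy as np
from scipy.spatial.transform import Rotation as R
def cloud(n,d):
    c=env.calibration(n);f=192/np.tan(np.radians(c['vertical_fov'])/2)
    v,u=np.mgrid[:384,:512]
    P=np.stack([(u-c['cx'])/f*d,-(v-c['cy'])/f*d,-d],-1)
    return P@R.from_euler('xyz',c['rotation']).as_matrix().T+np.array(c['eye'])
E
python3 - <<'E'
from h import *
for n in("top","scene"):
    d=np.load(f"{n}0.npy");W=cloud(n,d);np.save(n+"W0.npy",W)
    p=cv2.imread(f"pics/{n}0.png")
    if n=="top": pts=dict(table=(180,270),table2=(250,340),table3=(330,240),table4=(130,310),cap=(227,217),jar=(347,172),amber=(376,215),wash=(148,147),plate=(197,214),pp2=(194,218),green=(291,248),railend=(322,288),rail0=(180,212),rack=(220,150),sponge=(290,172))
    else: pts=dict(table=(250,300),cap=(263,205),jar=(308,152),wash=(156,205),plate=(228,238),green=(306,225))
    for k,(u,v) in pts.items(): print(n,k,np.round(W[v,u]),d[v,u])
    b,g,r=[p[...,i].astype(int) for i in range(3)]
    m=(b>120)&(b>r+60)&(W[...,2]>150);print("blue",m.sum(),np.round([W[m].min(0),W[m].max(0),np.median(W[m],0)]))
    m=(g>r+20)&(g>b+10)&(W[...,2]>10)&(W[...,2]<200);print("green",m.sum(),m.sum() and np.round([W[m].min(0),W[m].max(0),np.median(W[m],0)]))
p=cv2.imread("pics/top0.png");cv2.imwrite("pics/topc.png",cv2.resize(p[180:320,150:350],None,fx=4,fy=4,interpolation=cv2.INTER_CUBIC))
E
```

```text
top table [408. 185.  -1.] 1018.6683
top table2 [301. -69.  -2.] 942.6796
top table3 [ 638. -198.    1.] 1048.9802
top table4 [261. 268.   2.] 971.8774
top cap [539.  72. 211.] 858.0122
top jar [ 777. -175.  174.] 945.98816
top amber [ 706. -285.  122.] 952.07513
top wash [665. 360. 181.] 974.06714
top plate [561. 187.  71.] 1010.7069
top pp2 [547. 190.  71.] 1006.194
top green [563. -96.  48.] 992.1952
top railend [ 488. -209.   39.] 955.926
top rail0 [562. 250.  29.] 1058.1277
top rack [776. 202.  78.] 1087.5092
top sponge [781. -23.  67.] 1067.56
blue 557 [[ 292. -103.  172.]
 [ 567.  111. 1019.]
 [ 528.   73.  183.]]
green 400 [[ 453. -117.   10.]
 [ 829.  320.   52.]
 [ 736.  138.   36.]]
scene table [370. 177.  -3.] 1242.9956
scene cap [520.  81. 201.] 1254.6984
scene jar [ 760. -167.  181.] 1508.7986
scene wash [658. 369. 179.] 1300.3942
scene plate [583. 178.  48.] 1371.9442
scene green [569. -82.  31.] 1436.0079
blue 269 [[-401.   41.  178.]
 [ 561.  388.  996.]
 [ 525.   81.  184.]]
green 4 [[565. -86.  10.]
 [571. -77.  49.]
 [569. -80.  29.]]
```

View pics/topc.png

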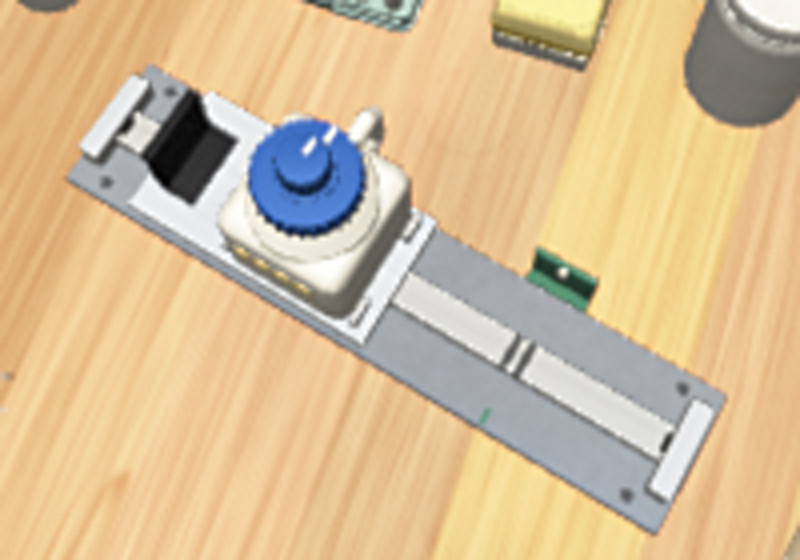

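```bash
python3 - <<'E'
from h import *
from scipy.optimize import least_squares
W=np.load("topW0.npy");p=cv2.imread("pics/top0.png");b,g,r=[p[...,i].astype(int) for i in range(3)]
z=W[...,2]
roi=np.zeros(z.shape,bool);roi[190:312,160:335]=1
m=roi&(z>5)&(W[...,0]<640)
n,l,st,_=cv2.connectedComponentsWithStats(m.astype(np.uint8))
k=1+np.argmax(st[1:,4]);m=l==k
print("z hist",np.histogram(z[m],bins=range(0,230,10)))
rect=cv2.minAreaRect(W[m&(z<60)][:,:2].astype(np.float32));print(rect)
a=np.median(z[225:300,260:310]);
# base top, far (right) part
mm=m&(z<25);print("base z",np.median(z[mm]))
rect=cv2.minAreaRect(W[m&(z<50)&(W[...,1]<0)][:,:2].astype(np.float32));print("rightpart",rect)
# blue face
bl=roi&(b>r+60)&(b>g+30)
f=bl&(z>170)&(z<190);P=W[f]
print("face",f.sum(),np.median(P,0),P.min(0),P.max(0),cv2.minEnclosingCircle(P[:,:2].astype(np.float32)))
f=bl&(z>201);P=W[f];print("knob",f.sum(),np.median(z[f]),P[:,:2].mean(0),cv2.minEnclosingCircle(P[:,:2].astype(np.float32)))
# green
gr=roi&(g>r+15)&(z>8)&(W[...,0]>520)
P=W[gr];print("green",len(P),P.min(0),P.max(0));t=P[P[:,2]>40];print(t[:,:2].mean(0),np.round(t,0).tolist()[:30])
# black plate
bk=roi&(p.max(2)<70)&(W[...,1]>100);P=W[bk];t=P[P[:,2]>95];print("black",len(P),len(t),P.max(0),t.mean(0),t.min(0),t.max(0))
# white line
wl=roi&(z>175)&(p.min(2)>190);vu=np.argwhere(wl);print([(tuple(x),np.round(W[tuple(x)]).tolist()) for x in vu][:25])
gm=roi&(g>r+25)&(g>b+5)&(z<30)&(W[...,0]<520);print("greenmark",W[gm])
E
```

```text
z hist (array([ 661, 2256,  827,  516,  767,  102,   56,   77,   74,   71,  139,
         58,  217,  363,  123,    2,   30,   75,  414,   17,  148,   10]), array([  0,  10,  20,  30,  40,  50,  60,  70,  80,  90, 100, 110, 120,
       130, 140, 150, 160, 170, 180, 190, 200, 210, 220]))
((531.4713745117188, 23.44891357421875), (499.1465759277344, 126.58196258544922), 78.97813415527344)
base z 11.766800794992491
rightpart ((506.03082275390625, -107.21926879882812), (232.93569946289062, 126.53755187988281), 78.959228515625)
face 435 [523.54078764  69.57378831 182.33666004] [496.97247803  38.78185587 171.53891908] [567.3912193  111.1743869  189.43314794] ((531.3177490234375, 75.4463119506836), 36.9068489074707)
knob 146 208.13704859531646 [527.22057441  70.91490729] ((419.332275390625, -8.717830657958984), 158.4356689453125)
green 479 [ 520.13996149 -117.56844913    8.11542489] [573.72724769 148.18071069 210.50210125]
[540.91105561  58.94547057] [[562.0, 95.0, 182.0], [563.0, 92.0, 183.0], [564.0, 90.0, 182.0], [564.0, 88.0, 182.0], [566.0, 86.0, 181.0], [566.0, 83.0, 183.0], [557.0, 98.
[... 1518 characters left out ...]
292.0, -103.0, 1019.0]), ((np.int64(227), np.int64(246)), [292.0, -103.0, 1019.0]), ((np.int64(249), np.int64(235)), [292.0, -103.0, 1019.0]), ((np.int64(256), np.int64(240)), [292.0, -103.0, 1019.0]), ((np.int64(270), np.int64(285)), [292.0, -103.0, 1019.0]), ((np.int64(270), np.int64(288)), [292.0, -103.0, 1019.0]), ((np.int64(273), np.int64(294)), [292.0, -103.0, 1019.0]), ((np.int64(276), np.int64(295)), [292.0, -103.0, 1019.0])]
greenmark [[461.80867133 -72.92692376  10.94835933]
 [461.78445995 -75.72548527  16.67804868]
 [458.91048224 -73.8720204   12.70881491]
 [455.59048996 -72.08994299  11.3669854 ]
 [455.97362451 -74.82131449  14.79792242]
 [453.13678639 -72.95598432  10.49425961]]
```

Request:
{"op": "move_arm", "data": {
  "rows": [
    {"ry": -0.115, "ty": -2},
    {"ry": -0.115, "ty": -2},
    {"ry": -0.115},
    {"ry": -0.115},
    {"ry": -0.115},
    {"ry": -0.115},
    {"ry": -0.115},
    {"ry": -0.115},
    {"ry": -0.116, "grip": 0},
    {"grip": 0}
  ]
}}

```text
validation failed for argument at $.ro...
```

Request:
{"op": "move_arm", "data": {
  "rows": [
    {"tx": 3.1, "tz": 2.5, "grip": 0},
    {"tx": 3.1, "tz": 2.5, "grip": 0},
    {"tx": 3.1, "tz": 2.5, "grip": 0},
    {"tx": 3.1, "tz": 2.5, "grip": 0},
    {"tx": 3.1, "tz": 2.5, "grip": 0},
    {"tx": 3.1, "tz": 2.5, "grip": 0},
    {"tz": 4, "grip": 0},
    {"tz": 4, "grip": 0},
    {"tz": 4, "grip": 0},
    {"tz": 4, "grip": 0}
  ]
}}

```text
validation failed for argument at $.ro...
```

```bash
cat >>h.py <<'E'
J=np.array([531.3,75.4]);EX=np.array([.9815,-.1914]);EY=np.array([.1914,.9815])
def st():
    s=env.state();d=s['eef_pos'][:2]-J
    print('t',round(float(s['t']),2),'rel ex,ey',np.round([d@EX,d@EY],1),'pos',np.round(s['eef_pos'],1),'rpy',np.round(s['tcp_rot'],3),'F rail',np.round([s['ft_force'][:2]@EX,s['ft_force'][:2]@EY,s['ft_force'][2]],1),'M',np.round(s['moment'],2),'op',round(float(s['opening']),3),'j',np.round(s['joints'],2))
E
python3 -c "from h import *;st()"
```

```text
t 0.1 rel ex,ey [-188.8 -713.3] pos [ 209.5 -588.6  233.1] rpy [-1.571e+00  1.000e-03 -1.229e+00] F rail [0.3 0.2 0.4] M [-0.04  0.    0.02] op 1.0 j [-1.33  0.49  1.56 -0.    1.09 -0.11]
```

Request:
{"op": "move_arm", "data": {
  "rows": [
    {"tx": 0, "ty": -2, "tz": 0, "rx": 0, "ry": -0.115, "rz": 0, "grip": 100},
    {"tx": 0, "ty": -2, "tz": 0, "rx": 0, "ry": -0.115, "rz": 0, "grip": 100},
    {"tx": 0, "ty": 0, "tz": 0, "rx": 0, "ry": -0.115, "rz": 0, "grip": 0},
    {"tx": 0, "ty": 0, "tz": 0, "rx": 0, "ry": -0.115, "rz": 0, "grip": 0},
    {"tx": 0, "ty": 0, "tz": 0, "rx": 0, "ry": -0.115, "rz": 0, "grip": 0},
    {"tx": 0, "ty": 0, "tz": 0, "rx": 0, "ry": -0.115, "rz": 0, "grip": 0},
    {"tx": 0, "ty": 0, "tz": 0, "rx": 0, "ry": -0.115, "rz": 0, "grip": 0},
    {"tx": 0, "ty": 0, "tz": 0, "rx": 0, "ry": -0.115, "rz": 0, "grip": 0},
    {"tx": 0, "ty": 0, "tz": 0, "rx": 0, "ry": -0.116, "rz": 0, "grip": 0},
    {"tx": 0, "ty": 0, "tz": 0, "rx": 0, "ry": 0, "rz": 0, "grip": 0}
  ]
}}

```text
t: 0.93
eef_pos: [209.5, -588.7, 273.3]
tcp_rot: [-1.57, 0.0, -0.188]
ft_force: [0.2, 0.2, 0.6]
opening: 0.498
```

```bash
python3 -c "from h import *;st()"
```

```text
t 0.93 rel ex,ey [-188.8 -713.4] pos [ 209.5 -588.7  273.3] rpy [-1.57   0.    -0.188] F rail [0.1 0.2 0.6] M [-0.06 -0.08  0.  ] op 0.498 j [-1.33  0.46  1.51 -0.    1.18 -1.15]
```

Request:
{"op": "move_arm", "data": {
  "rows": [
    {"tx": 3.1, "ty": 0, "tz": 2.5, "rx": 0, "ry": 0, "rz": 0, "grip": 0},
    {"tx": 3.1, "ty": 0, "tz": 2.5, "rx": 0, "ry": 0, "rz": 0, "grip": 0},
    {"tx": 3.1, "ty": 0, "tz": 2.5, "rx": 0, "ry": 0, "rz": 0, "grip": 0},
    {"tx": 3.1, "ty": 0, "tz": 2.5, "rx": 0, "ry": 0, "rz": 0, "grip": 0},
    {"tx": 3.1, "ty": 0, "tz": 2.5, "rx": 0, "ry": 0, "rz": 0, "grip": 0},
    {"tx": 3.1, "ty": 0, "tz": 2.5, "rx": 0, "ry": 0, "rz": 0, "grip": 0},
    {"tx": 0, "ty": 0, "tz": 4, "rx": 0, "ry": 0, "rz": 0, "grip": 0},
    {"tx": 0, "ty": 0, "tz": 4, "rx": 0, "ry": 0, "rz": 0, "grip": 0},
    {"tx": 0, "ty": 0, "tz": 4, "rx": 0, "ry": 0, "rz": 0, "grip": 0},
    {"tx": 0, "ty": 0, "tz": 4, "rx": 0, "ry": 0, "rz": 0, "grip": 0}
  ]
}}

```text
t: 1.77
eef_pos: [451.6, -318.3, 273.3]
tcp_rot: [-1.571, 0.0, -0.198]
ft_force: [1.2, 0.1, 0.4]
opening: 0.006
```

Request:
{"op": "move_arm", "data": {
  "rows": [
    {"tx": 0, "ty": 0, "tz": 4, "rx": 0, "ry": 0, "rz": 0, "grip": 0},
    {"tx": 0, "ty": 0, "tz": 4, "rx": 0, "ry": 0, "rz": 0, "grip": 0},
    {"tx": 0, "ty": 0, "tz": 4, "rx": 0, "ry": 0, "rz": 0, "grip": 0},
    {"tx": 0, "ty": 0, "tz": 4, "rx": 0, "ry": 0, "rz": 0, "grip": 0},
    {"tx": 0, "ty": 0, "tz": 4, "rx": 0, "ry": 0, "rz": 0, "grip": 0},
    {"tx": 0, "ty": 0, "tz": 4, "rx": 0, "ry": 0, "rz": 0, "grip": 0},
    {"tx": 0, "ty": 0, "tz": 4, "rx": 0, "ry": 0, "rz": 0, "grip": 0},
    {"tx": 0, "ty": 0, "tz": 4, "rx": 0, "ry": 0, "rz": 0, "grip": 0},
    {"tx": 0, "ty": 0, "tz": 4, "rx": 0, "ry": 0, "rz": 0, "grip": 0},
    {"tx": 0, "ty": 0, "tz": 0, "rx": 0, "ry": 0, "rz": 0, "grip": 0}
  ]
}}

```text
t: 2.6
eef_pos: [521.0, 38.4, 273.6]
tcp_rot: [-1.57, -0.0, -0.193]
ft_force: [-0.1, -0.5, 0.3]
opening: 0.004
```

```bash
python3 -c "from h import *;st()"
```

```text
t 2.6 rel ex,ey [ -3.  -38.3] pos [521.   38.4 273.6] rpy [-1.57  -0.    -0.193] F rail [-0.  -0.5  0.3] M [-0.02 -0.06 -0.  ] op 0.004 j [-0.05  0.3   1.75  0.    1.08  0.14]
```

Request:
{"op": "move_arm", "data": {
  "rows": [
    {"tx": 0.1, "ty": 0, "tz": 4, "rx": 0, "ry": 0, "rz": 0, "grip": 0},
    {"tx": 0.1, "ty": 0, "tz": 4, "rx": 0, "ry": 0, "rz": 0, "grip": 0},
    {"tx": 0.1, "ty": 0, "tz": 4, "rx": 0, "ry": 0, "rz": 0, "grip": 0},
    {"tx": 0, "ty": 0, "tz": 4, "rx": 0, "ry": 0, "rz": 0, "grip": 0},
    {"tx": 0, "ty": 0, "tz": 3.3, "rx": 0, "ry": 0, "rz": 0, "grip": 0},
    {"tx": 0, "ty": 4, "tz": 0, "rx": 0, "ry": 0, "rz": 0, "grip": 0},
    {"tx": 0, "ty": 4, "tz": 0, "rx": 0, "ry": 0, "rz": 0, "grip": 0},
    {"tx": 0, "ty": 2, "tz": 0, "rx": 0, "ry": 0, "rz": 0, "grip": 0},
    {"tx": 0, "ty": 0, "tz": 0, "rx": 0, "ry": 0, "rz": 0, "grip": 0},
    {"tx": 0, "ty": 0, "tz": 0, "rx": 0, "ry": 0, "rz": 0, "grip": 0}
  ]
}}

```text
t: 3.43
eef_pos: [560.5, 221.7, 173.3]
tcp_rot: [-1.572, 0.002, -0.196]
ft_force: [1.0, -1.0, 1.2]
opening: 0.003
```

```bash
python3 - <<'E'
from h import *
st()
p,d=env.read_camera("scene");cv2.imwrite("pics/s1.png",cv2.resize(p[150:290,150:350],None,fx=4,fy=4,interpolation=cv2.INTER_CUBIC))
E
```

```text
t 3.43 rel ex,ey [  0.7 149.1] pos [560.5 221.7 173.3] rpy [-1.572  0.002 -0.196] F rail [ 1.2 -0.8  1.2] M [-0.03 -0.11  0.02] op 0.003 j [ 0.27  0.53  1.68 -0.    0.94  0.46]
```

View pics/s1.png

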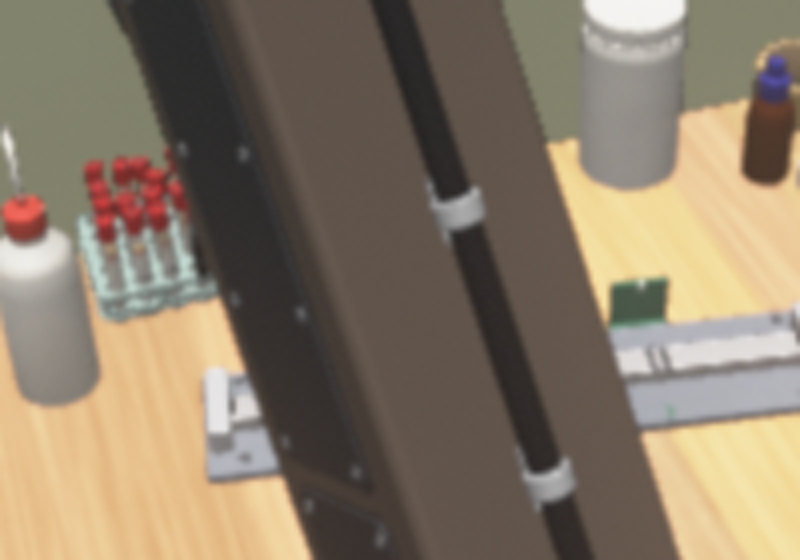

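Request:
{"op": "move_arm", "data": {
  "rows": [
    {"tx": 0, "ty": 0, "tz": 0.6, "rx": 0, "ry": 0, "rz": 0, "grip": 0},
    {"tx": 0, "ty": 3, "tz": 0, "rx": 0, "ry": 0, "rz": 0, "grip": 0},
    {"tx": 0, "ty": 3, "tz": 0, "rx": 0, "ry": 0, "rz": 0, "grip": 0},
    {"tx": 0, "ty": 3.3, "tz": 0, "rx": 0, "ry": 0, "rz": 0, "grip": 0},
    {"tx": 0, "ty": 0, "tz": 0, "rx": 0, "ry": 0, "rz": 0, "grip": 0},
    {"tx": 0, "ty": 0, "tz": 0, "rx": 0, "ry": 0, "rz": 0, "grip": 0}
  ]
}}

```text
t: 3.98
eef_pos: [562.0, 227.9, 81.3]
tcp_rot: [-1.571, 0.0, -0.194]
ft_force: [-0.0, -0.1, 0.3]
opening: 0.004
```

```bash
python3 - <<'E'
from h import *
st()
p,d=env.read_camera("top");cv2.imwrite("pics/t1.png",cv2.resize(p[100:320,100:350],None,fx=3,fy=3,interpolation=cv2.INTER_CUBIC)[:600])
E
```

```text
t 3.98 rel ex,ey [  0.9 155.6] pos [562.  227.9  81.3] rpy [-1.571  0.    -0.194] F rail [-0.  -0.1  0.3] M [-0.03 -0.08 -0.03] op 0.004 j [ 0.28  0.65  1.74 -0.    0.75  0.47]
```

View pics/t1.png

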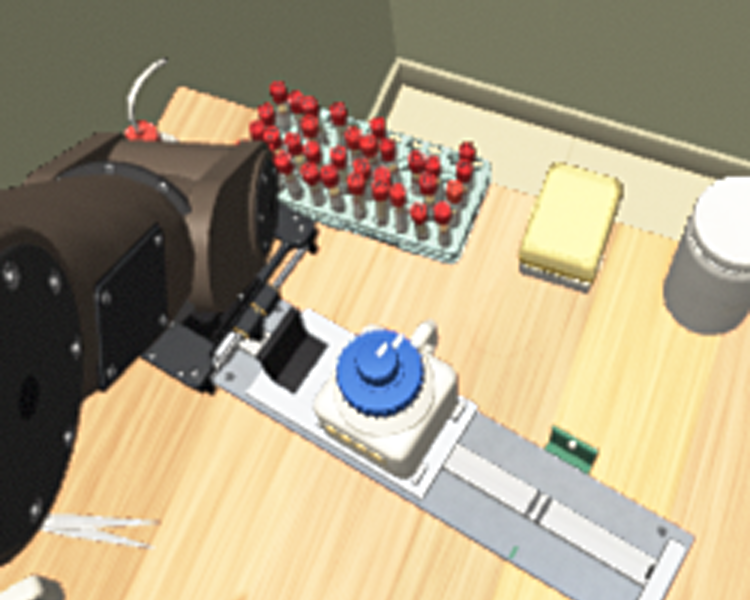

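Request:
{"op": "move_arm", "data": {
  "rows": [
    {"tx": 0, "ty": 0, "tz": -1.0, "rx": 0, "ry": 0, "rz": 0, "grip": 0},
    {"tx": 0, "ty": 0, "tz": -0.5, "rx": 0, "ry": 0, "rz": 0, "grip": 0},
    {"tx": 0, "ty": 0, "tz": -0.5, "rx": 0, "ry": 0, "rz": 0, "grip": 0},
    {"tx": 0, "ty": 0, "tz": -0.5, "rx": 0, "ry": 0, "rz": 0, "grip": 0},
    {"tx": 0, "ty": 0, "tz": -0.8, "rx": 0, "ry": 0, "rz": 0, "grip": 0},
    {"tx": 0, "ty": 0, "tz": -1.0, "rx": 0, "ry": 0, "rz": 0, "grip": 0},
    {"tx": 0, "ty": 0, "tz": -1.0, "rx": 0, "ry": 0, "rz": 0, "grip": 0},
    {"tx": 0, "ty": 0, "tz": -1.0, "rx": 0, "ry": 0, "rz": 0, "grip": 0},
    {"tx": 0, "ty": 0, "tz": -1.0, "rx": 0, "ry": 0, "rz": 0, "grip": 0},
    {"tx": 0, "ty": 0, "tz": -1.0, "rx": 0, "ry": 0, "rz": 0, "grip": 0}
  ]
}}

```text
t: 4.87
eef_pos: [545.5, 145.1, 80.6]
tcp_rot: [-1.571, 0.0, -0.193]
ft_force: [2.0, 2.9, 1.1]
opening: 0.005
```

```bash
python3 -c "from h import *;st()"
```

```text
t 4.87 rel ex,ey [ 0.6 71.2] pos [545.5 145.1  80.6] rpy [-1.571  0.    -0.193] F rail [1.4 3.3 1.1] M [ 0.34 -0.26 -0.03] op 0.005 j [ 0.14  0.61  1.85 -0.    0.68  0.34]
```

Pushing as expected. Continue to about ey −8, then slow.

Request:
{"op": "move_arm", "data": {
  "rows": [
    {"tx": 0, "ty": 0, "tz": -1.0, "rx": 0, "ry": 0, "rz": 0, "grip": 0},
    {"tx": 0, "ty": 0, "tz": -1.0, "rx": 0, "ry": 0, "rz": 0, "grip": 0},
    {"tx": 0, "ty": 0, "tz": -1.0, "rx": 0, "ry": 0, "rz": 0, "grip": 0},
    {"tx": 0, "ty": 0, "tz": -1.0, "rx": 0, "ry": 0, "rz": 0, "grip": 0},
    {"tx": 0, "ty": 0, "tz": -1.0, "rx": 0, "ry": 0, "rz": 0, "grip": 0},
    {"tx": 0, "ty": 0, "tz": -1.0, "rx": 0, "ry": 0, "rz": 0, "grip": 0},
    {"tx": 0, "ty": 0, "tz": -0.8, "rx": 0, "ry": 0, "rz": 0, "grip": 0},
    {"tx": 0, "ty": 0, "tz": -0.4, "rx": 0, "ry": 0, "rz": 0, "grip": 0},
    {"tx": 0, "ty": 0, "tz": 0, "rx": 0, "ry": 0, "rz": 0, "grip": 0}
  ]
}}

```text
t: 5.62
eef_pos: [531.6, 74.6, 80.5]
tcp_rot: [-1.571, 0.001, -0.194]
ft_force: [-0.1, -1.1, 0.4]
opening: 0.004
```

```bash
python3 - <<'E'
from h import *
st()
p,d=env.read_camera("top");cv2.imwrite("pics/t2.png",cv2.resize(p[180:320,150:350],None,fx=4,fy=4,interpolation=cv2.INTER_CUBIC)[:600])
E
```

```text
t 5.62 rel ex,ey [ 0.5 -0.7] pos [531.6  74.6  80.5] rpy [-1.571e+00  1.000e-03 -1.940e-01] F rail [ 0.2 -1.1  0.4] M [-0.04 -0.12 -0.  ] op 0.004 j [ 0.02  0.58  1.92 -0.    0.64  0.21]
```

View pics/t2.png

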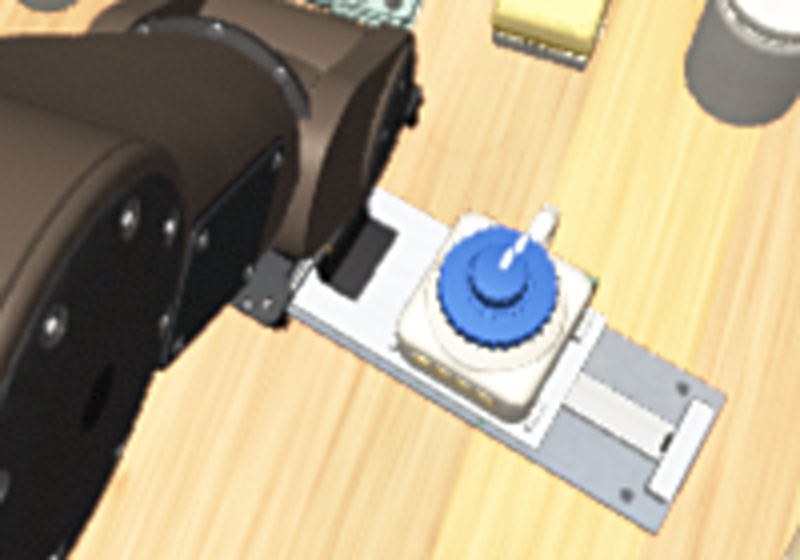

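Request:
{"op": "move_arm", "data": {
  "rows": [
    {"tx": 0, "ty": 0, "tz": -0.3, "rx": 0, "ry": 0, "rz": 0, "grip": 0},
    {"tx": 0, "ty": 0, "tz": -0.3, "rx": 0, "ry": 0, "rz": 0, "grip": 0},
    {"tx": 0, "ty": 0, "tz": -0.3, "rx": 0, "ry": 0, "rz": 0, "grip": 0},
    {"tx": 0, "ty": 0, "tz": -0.3, "rx": 0, "ry": 0, "rz": 0, "grip": 0}
  ]
}}

```text
t: 6.0
eef_pos: [529.6, 63.8, 80.5]
tcp_rot: [-1.571, 0.0, -0.193]
ft_force: [0.2, 1.9, -1.8]
opening: 0.002
```

Request:
{"op": "move_arm", "data": {
  "rows": [
    {"tx": 0, "ty": 0, "tz": -0.15, "rx": 0, "ry": 0, "rz": 0, "grip": 0},
    {"tx": 0, "ty": 0, "tz": -0.15, "rx": 0, "ry": 0, "rz": 0, "grip": 0}
  ]
}}

```text
t: 6.17
eef_pos: [529.1, 61.1, 80.6]
tcp_rot: [-1.57, -0.0, -0.193]
ft_force: [1.4, 11.0, -1.7]
opening: 0.007
```

Request:
{"op": "move_arm", "data": {
  "rows": [
    {"tx": 0, "ty": 0, "tz": -0.15, "rx": 0, "ry": 0, "rz": 0, "grip": 0},
    {"tx": 0, "ty": 0, "tz": -0.15, "rx": 0, "ry": 0, "rz": 0, "grip": 0}
  ]
}}

```text
t: 6.33
eef_pos: [528.5, 58.3, 80.6]
tcp_rot: [-1.57, -0.0, -0.193]
ft_force: [0.8, 3.7, -1.6]
opening: 0.005
```

```bash
python3 -c "from h import *;st()"
```

```text
t 6.33 rel ex,ey [  0.5 -17.3] pos [528.5  58.3  80.6] rpy [-1.57  -0.    -0.193] F rail [ 0.   3.8 -1.6] M [ 0.58 -0.31 -0.01] op 0.005 j [-0.01  0.57  1.93  0.    0.64  0.18]
```

Request:
{"op": "move_arm", "data": {
  "rows": [
    {"tx": 0, "ty": 0, "tz": 0, "rx": 0, "ry": 0, "rz": 0, "grip": 0}
  ]
}}

```text
t: 6.42
eef_pos: [528.5, 58.0, 80.6]
tcp_rot: [-1.571, 0.0, -0.193]
ft_force: [1.1, 3.4, -0.6]
opening: 0.002
```

```bash
cat >m.py <<'E'
from h import *
import sys
st()
p,d=env.read_camera("top");W=cloud("top",d);z=W[...,2]
b,g,r=[p[...,i].astype(int) for i in range(3)]
roi=np.zeros(z.shape,bool);roi[180:330,160:340]=1
bl=roi&(b>r+60)&(b>g+30)
f=bl&(z>165)&(z<198);P=W[f];(c,rr)=cv2.minEnclosingCircle(P[:,:2].astype(np.float32));c=np.array(c)
print("face",c,rr,np.median(P[:,2]),"rel",(c-J)@EX,(c-J)@EY)
n=sys.argv[1];cv2.imwrite(f"pics/{n}.png",cv2.resize(p[180:320,150:350],None,fx=4,fy=4,interpolation=cv2.INTER_CUBIC))
E
python3 m.py t3
```

```text
t 6.42 rel ex,ey [  0.5 -17.7] pos [528.5  58.   80.6] rpy [-1.571  0.    -0.193] F rail [ 0.4  3.5 -0.6] M [ 0.37 -0.21  0.03] op 0.002 j [-0.02  0.57  1.93 -0.    0.64  0.18]
face [502.834198   -76.96264648] 36.39041519165039 182.3032634438738 rel 1.2230258721924268 -154.9922920275879
```

View pics/t3.png

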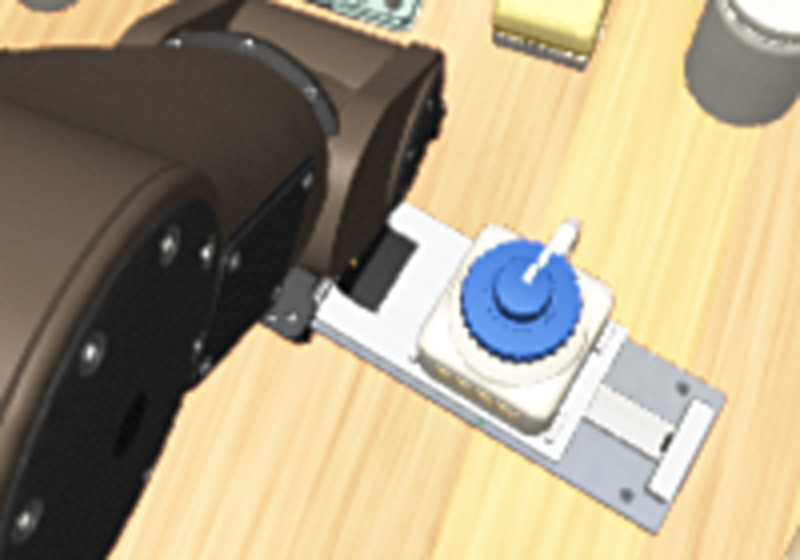

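Request:
{"op": "move_arm", "data": {
  "rows": [
    {"tx": 0, "ty": 0, "tz": -0.1, "rx": 0, "ry": 0, "rz": 0, "grip": 0},
    {"tx": 0, "ty": 0, "tz": 0, "rx": 0, "ry": 0, "rz": 0, "grip": 0}
  ]
}}

```text
t: 6.63
eef_pos: [528.2, 56.8, 80.6]
tcp_rot: [-1.571, 0.0, -0.193]
ft_force: [-0.7, 1.5, 0.1]
opening: 0.007
```

Request:
{"op": "move_arm", "data": {
  "rows": [
    {"tx": 0, "ty": 0, "tz": -0.1, "rx": 0, "ry": 0, "rz": 0, "grip": 0},
    {"tx": 0, "ty": 0, "tz": 0, "rx": 0, "ry": 0, "rz": 0, "grip": 0}
  ]
}}

```text
t: 6.8
eef_pos: [528.1, 55.7, 80.6]
tcp_rot: [-1.571, -0.0, -0.193]
ft_force: [-0.6, -0.3, -0.2]
opening: 0.004
```

```bash
python3 m.py t4
```

```text
t 6.8 rel ex,ey [  0.6 -19.9] pos [528.1  55.7  80.6] rpy [-1.571 -0.    -0.193] F rail [-0.6 -0.4 -0.2] M [-0.06 -0.08 -0.01] op 0.004 j [-0.02  0.57  1.93 -0.    0.63  0.17]
face [501.70547485 -81.3323288 ] 36.191951751708984 182.22644768533394 rel 0.9515413003540454 -159.49717282669067
```

Request:
{"op": "move_arm", "data": {
  "rows": [
    {"tx": 0, "ty": 0, "tz": 1, "rx": 0, "ry": 0, "rz": 0, "grip": 0},
    {"tx": 0, "ty": -3, "tz": 0.5, "rx": 0, "ry": 0, "rz": 0, "grip": 0},
    {"tx": 0, "ty": -4, "tz": 0, "rx": 0, "ry": 0, "rz": 0, "grip": 0},
    {"tx": 0, "ty": -4, "tz": 0, "rx": 0, "ry": 0, "rz": 0, "grip": 0},
    {"tx": 0, "ty": -4, "tz": 0, "rx": 0, "ry": 0, "rz": 0, "grip": 0},
    {"tx": 0, "ty": -4, "tz": 0, "rx": 0, "ry": 0, "rz": 0, "grip": 60},
    {"tx": 0, "ty": 0, "tz": 0, "rx": 0, "ry": 0, "rz": 0, "grip": 60}
  ]
}}

```text
t: 7.43
eef_pos: [533.1, 71.4, 278.0]
tcp_rot: [-1.569, -0.011, -0.193]
ft_force: [-0.4, 0.3, 1.1]
opening: 0.092
```

```bash
python3 m.py t5; python3 - <<'E'
from h import *
W=np.load("topW0.npy");d=W[...,:2]-J;a,b=d@EX,d@EY;z=W[...,2]
m=(a>30)&(a<90)&(abs(b)<40)&(z>60)&(z<250)
for x in np.round(np.c_[a[m],b[m],z[m]])[np.argsort(-z[m])][:12]:print(x)
m&=a>38;print(z[m].max(),a[m].max())
p,dd=env.read_camera("scene");cv2.imwrite("pics/s2.png",cv2.resize(p[150:290,150:350],None,fx=4,fy=4,interpolation=cv2.INTER_CUBIC))
W=cloud("scene",dd);d=W[...,:2]-J;a,b=d@EX,d@EY;z=W[...,2]
E
```

```text
t 7.43 rel ex,ey [ 2.5 -3.5] pos [533.1  71.4 278. ] rpy [-1.569 -0.011 -0.193] F rail [-0.5  0.2  1.1] M [-0.02 -0.09  0.  ] op 0.092 j [ 0.01  0.32  1.72 -0.    1.09  0.2 ]
face [501.60183716 -82.23071289] 35.99363327026367 182.20489066364678 rel 1.0217716180420338 -160.39877307006836
[ 34.  -6. 184.]
[ 33.   8. 184.]
[ 32.  -8. 184.]
[ 35.   9. 184.]
[ 31.  10. 184.]
[ 33. -13. 184.]
[ 33.   2. 183.]
[ 32.   4. 183.]
[ 33.  14. 183.]
[ 32. -17. 183.]
[ 32. -11. 183.]
[ 34.  -4. 182.]
178.92567081247375 83.39277561098403
```

View pics/t5.png

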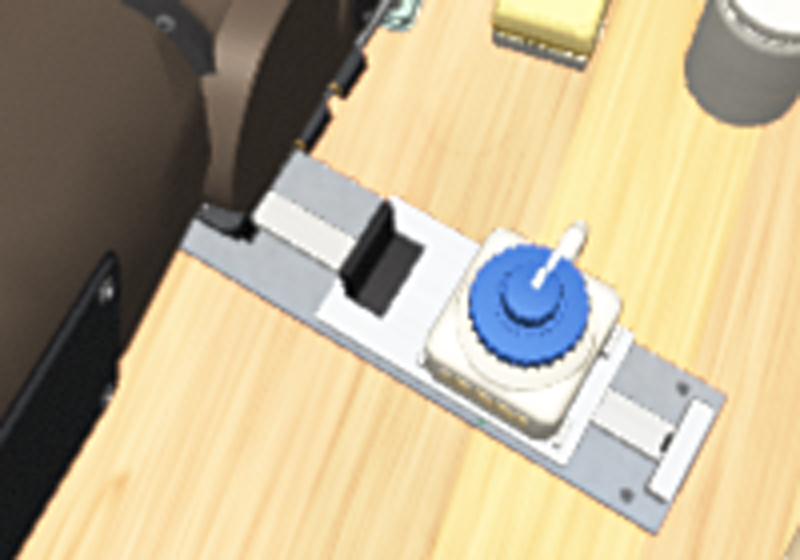

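View pics/s2.png

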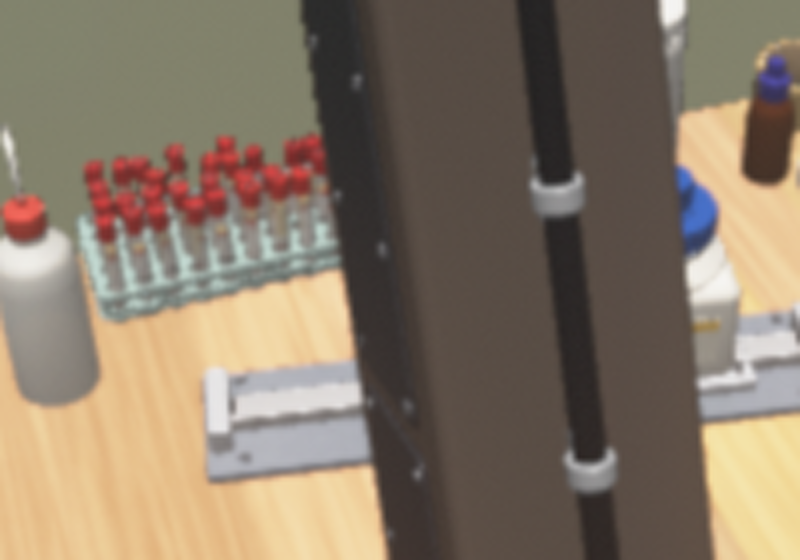

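Request:
{"op": "move_arm", "data": {
  "rows": [
    {"tx": 0, "ty": 0, "tz": -2.5, "rx": 0, "ry": 0, "rz": 0, "grip": 60},
    {"tx": 0, "ty": 0, "tz": -3, "rx": 0, "ry": 0, "rz": 0, "grip": 60},
    {"tx": 0, "ty": 0, "tz": -3, "rx": 0, "ry": 0, "rz": 0, "grip": 60},
    {"tx": 0, "ty": 0, "tz": -3, "rx": 0, "ry": 0, "rz": 0, "grip": 60},
    {"tx": 0, "ty": 0, "tz": -2.5, "rx": 0, "ry": 0, "rz": 0, "grip": 60},
    {"tx": 0, "ty": 0, "tz": -1.5, "rx": 0, "ry": 0, "rz": 0, "grip": 60},
    {"tx": 0, "ty": 0, "tz": 0, "rx": 0, "ry": 0, "rz": 0, "grip": 60},
    {"tx": 0, "ty": 0, "tz": 0, "rx": 0, "ry": 0, "rz": 0, "grip": 60},
    {"tx": 0, "ty": 0, "tz": 0, "rx": 0, "ry": 0, "rz": 0, "grip": 60}
  ]
}}

```text
t: 8.28
eef_pos: [501.2, -80.7, 269.7]
tcp_rot: [-1.571, 0.002, -0.193]
ft_force: [-0.7, 0.2, -0.5]
opening: 0.6
```

```bash
python3 -c "from h import *;st()"
```

```text
t 8.28 rel ex,ey [   0.3 -158.9] pos [501.2 -80.7 269.7] rpy [-1.571  0.002 -0.193] F rail [-0.8  0.1 -0.5] M [ 0.04 -0.1  -0.05] op 0.6 j [-0.29  0.29  1.79  0.    1.07 -0.1 ]
```

Request:
{"op": "move_arm", "data": {
  "rows": [
    {"tx": 0.05, "ty": 2.5, "tz": -0.15, "rx": 0, "ry": 0, "rz": 0, "grip": 60},
    {"tx": 0, "ty": 2, "tz": 0, "rx": 0, "ry": 0, "rz": 0, "grip": 60},
    {"tx": 0, "ty": 1.5, "tz": 0, "rx": 0, "ry": 0, "rz": 0, "grip": 60},
    {"tx": 0, "ty": 0.6, "tz": 0, "rx": 0, "ry": 0, "rz": 0, "grip": 60},
    {"tx": 0, "ty": 0, "tz": 0, "rx": 0, "ry": 0, "rz": 0, "grip": 60},
    {"tx": 0, "ty": 0, "tz": 0, "rx": 0, "ry": 0, "rz": 0, "grip": 60}
  ]
}}

```text
t: 8.78
eef_pos: [501.8, -82.4, 204.9]
tcp_rot: [-1.571, 0.0, -0.192]
ft_force: [0.2, -0.5, 0.5]
opening: 0.601
```

```bash
python3 -c "from h import *;st()"; python3 - <<'E'
from h import *
p,d=env.read_camera("top");cv2.imwrite("pics/t6.png",cv2.resize(p[180:320,150:350],None,fx=4,fy=4,interpolation=cv2.INTER_CUBIC))
E
```

```text
t 8.78 rel ex,ey [   1.2 -160.5] pos [501.8 -82.4 204.9] rpy [-1.571  0.    -0.192] F rail [ 0.3 -0.4  0.5] M [-0.04 -0.07 -0.05] op 0.601 j [-0.29  0.36  1.88 -0.    0.9  -0.1 ]
```

View pics/t6.png

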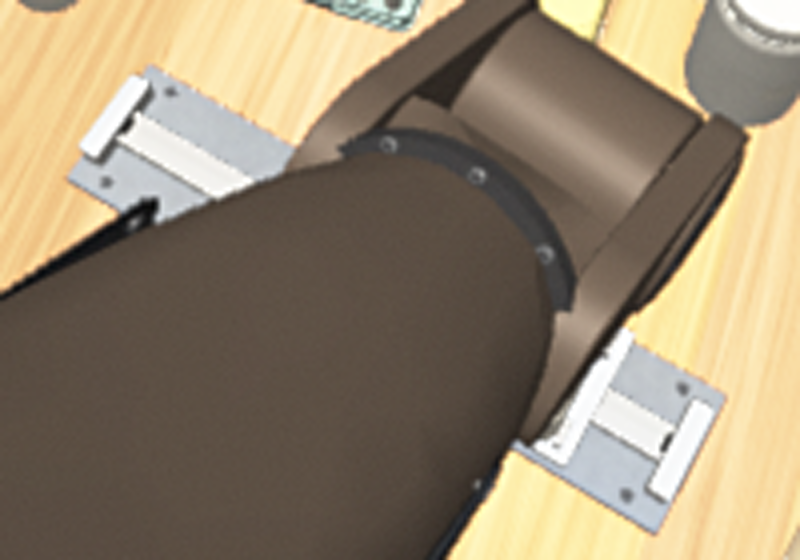

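Request:
{"op": "move_arm", "data": {
  "rows": [
    {"tx": 0, "ty": 0.2, "tz": 0, "rx": 0, "ry": 0, "rz": 0, "grip": 60},
    {"tx": 0, "ty": 0, "tz": 0, "rx": 0, "ry": 0, "rz": 0, "grip": 15},
    {"tx": 0, "ty": 0, "tz": 0, "rx": 0, "ry": 0, "rz": 0, "grip": 15},
    {"tx": 0, "ty": 0, "tz": 0, "rx": 0, "ry": 0, "rz": 0, "grip": 0},
    {"tx": 0, "ty": 0, "tz": 0, "rx": 0, "ry": 0, "rz": 0, "grip": 0},
    {"tx": 0, "ty": 0, "tz": 0, "rx": 0, "ry": 0, "rz": 0, "grip": 0}
  ]
}}

```text
t: 9.33
eef_pos: [503.1, -83.4, 203.1]
tcp_rot: [-1.571, -0.004, -0.193]
ft_force: [9.1, 0.3, -2.2]
opening: 0.355
```

```bash
python3 -c "from h import *;st()"
```

```text
t 9.33 rel ex,ey [   2.7 -161.2] pos [503.1 -83.4 203.1] rpy [-1.571 -0.004 -0.193] F rail [ 8.9  2.  -2.2] M [-0.12 -1.39 -0.06] op 0.355 j [-0.29  0.36  1.88  0.    0.9  -0.1 ]
```

Request:
{"op": "move_arm", "data": {
  "rows": [
    {"tx": 0.15, "ty": 0, "tz": 0, "rx": 0, "ry": 0, "rz": 0, "grip": 0},
    {"tx": 0, "ty": 0.2, "tz": 0, "rx": 0, "ry": 0, "rz": 0, "grip": 0},
    {"tx": 0, "ty": 0.2, "tz": 0, "rx": 0, "ry": 0, "rz": 0, "grip": 0},
    {"tx": 0, "ty": 0, "tz": 0, "rx": 0, "ry": 0, "rz": 0, "grip": 0},
    {"tx": 0, "ty": 0, "tz": 0, "rx": 0, "ry": 0, "rz": 0, "grip": 0}
  ]
}}

```text
t: 9.75
eef_pos: [503.5, -83.5, 199.8]
tcp_rot: [-1.571, -0.002, -0.193]
ft_force: [-0.5, -0.8, 14.7]
opening: 0.354
```

```bash
python3 -c "from h import *;st()"
```

```text
t 9.75 rel ex,ey [   3.2 -161.2] pos [503.5 -83.5 199.8] rpy [-1.571 -0.002 -0.193] F rail [-0.4 -0.9 14.7] M [ 0.15  0.31 -0.01] op 0.354 j [-0.29  0.37  1.88 -0.    0.89 -0.1 ]
```

Request:
{"op": "move_arm", "data": {
  "rows": [
    {"tx": 0, "ty": 0.2, "tz": 0, "rx": 0, "ry": 0, "rz": 0, "grip": 0},
    {"tx": 0, "ty": 0.2, "tz": 0, "rx": 0, "ry": 0, "rz": 0, "grip": 0},
    {"tx": 0, "ty": 0, "tz": 0, "rx": 0, "ry": 0, "rz": 0, "grip": 0},
    {"tx": 0, "ty": 0, "tz": 0, "rx": 0, "ry": 0, "rz": 0, "grip": 0}
  ]
}}

```text
t: 10.08
eef_pos: [503.6, -83.5, 196.1]
tcp_rot: [-1.571, -0.003, -0.193]
ft_force: [-1.1, 1.1, 17.1]
opening: 0.356
```

```bash
python3 -c "from h import *;st()"
```

```text
t 10.08 rel ex,ey [   3.2 -161.2] pos [503.6 -83.5 196.1] rpy [-1.571 -0.003 -0.193] F rail [-1.3  0.9 17.1] M [0.17 0.47 0.03] op 0.356 j [-0.29  0.37  1.88 -0.    0.88 -0.1 ]
```

Request:
{"op": "move_arm", "data": {
  "rows": [
    {"tx": 0, "ty": 0.1, "tz": 0, "rx": 0, "ry": 0, "rz": 0, "grip": 0},
    {"tx": 0, "ty": 0, "tz": 0, "rx": 0, "ry": -0.05, "rz": 0, "grip": 0},
    {"tx": 0, "ty": 0, "tz": 0, "rx": 0, "ry": -0.05, "rz": 0, "grip": 0},
    {"tx": 0, "ty": 0, "tz": 0, "rx": 0, "ry": -0.05, "rz": 0, "grip": 0},
    {"tx": 0, "ty": 0, "tz": 0, "rx": 0, "ry": 0, "rz": 0, "grip": 0}
  ]
}}

```text
t: 10.5
eef_pos: [503.9, -83.5, 195.5]
tcp_rot: [-1.572, -0.004, -0.04]
ft_force: [-1.2, 1.1, 18.4]
opening: 0.35
```

```bash
python3 -c "from h import *;st()"
```

```text
t 10.5 rel ex,ey [   3.5 -161.2] pos [503.9 -83.5 195.5] rpy [-1.572 -0.004 -0.04 ] F rail [-1.4  0.9 18.4] M [0.22 0.07 0.03] op 0.35 j [-0.29  0.38  1.88 -0.    0.88 -0.25]
```

Request:
{"op": "move_arm", "data": {
  "rows": [
    {"tx": 0, "ty": 0, "tz": 0, "rx": 0, "ry": -0.08, "rz": 0, "grip": 0},
    {"tx": 0, "ty": 0, "tz": 0, "rx": 0, "ry": -0.08, "rz": 0, "grip": 0},
    {"tx": 0, "ty": 0, "tz": 0, "rx": 0, "ry": -0.08, "rz": 0, "grip": 0},
    {"tx": 0, "ty": 0, "tz": 0, "rx": 0, "ry": -0.08, "rz": 0, "grip": 0},
    {"tx": 0, "ty": 0, "tz": 0, "rx": 0, "ry": -0.08, "rz": 0, "grip": 0},
    {"tx": 0, "ty": 0, "tz": 0, "rx": 0, "ry": -0.08, "rz": 0, "grip": 0},
    {"tx": 0, "ty": 0, "tz": 0, "rx": 0, "ry": -0.08, "rz": 0, "grip": 0},
    {"tx": 0, "ty": 0, "tz": 0, "rx": 0, "ry": -0.04, "rz": 0, "grip": 0},
    {"tx": 0, "ty": 0, "tz": 0, "rx": 0, "ry": 0, "rz": 0, "grip": 0},
    {"tx": 0, "ty": 0, "tz": 0, "rx": 0, "ry": 0, "rz": 0, "grip": 0}
  ]
}}

```text
t: 11.33
eef_pos: [504.3, -83.4, 195.5]
tcp_rot: [-1.574, -0.004, 0.557]
ft_force: [0.5, 2.1, 16.8]
opening: 0.354
```

```bash
python3 -c "from h import *;st()"
```

```text
t 11.33 rel ex,ey [   3.9 -161.1] pos [504.3 -83.4 195.5] rpy [-1.574 -0.004  0.557] F rail [ 0.1  2.2 16.8] M [ 0.5  -0.43  0.01] op 0.354 j [-0.29  0.38  1.88  0.    0.88 -0.85]
```

Request:
{"op": "move_arm", "data": {
  "rows": [
    {"tx": 0, "ty": 0, "tz": 0, "rx": 0, "ry": 0, "rz": 0, "grip": 50},
    {"tx": 0, "ty": 0, "tz": 0, "rx": 0, "ry": 0, "rz": 0, "grip": 50},
    {"tx": 0, "ty": -0.2, "tz": 0, "rx": 0, "ry": 0, "rz": 0, "grip": 50},
    {"tx": 0, "ty": -0.2, "tz": 0, "rx": 0, "ry": 0, "rz": 0, "grip": 50},
    {"tx": 0, "ty": -0.2, "tz": 0, "rx": 0, "ry": 0, "rz": 0, "grip": 50},
    {"tx": 0, "ty": -0.2, "tz": 0, "rx": 0, "ry": 0, "rz": 0, "grip": 50},
    {"tx": 0, "ty": -0.2, "tz": 0, "rx": 0, "ry": 0, "rz": 0, "grip": 50},
    {"tx": 0, "ty": 0, "tz": 0, "rx": 0, "ry": 0, "rz": 0, "grip": 50}
  ]
}}

```text
t: 12.0
eef_pos: [503.2, -83.3, 204.0]
tcp_rot: [-1.571, -0.001, 0.557]
ft_force: [-0.7, -0.3, 0.0]
opening: 0.5
```

```bash
python3 -c "from h import *;st()"
```

```text
t 12.0 rel ex,ey [   2.8 -161.2] pos [503.2 -83.3 204. ] rpy [-1.571e+00 -1.000e-03  5.570e-01] F rail [-0.6 -0.4  0. ] M [ 0.01 -0.15  0.07] op 0.5 j [-0.29  0.36  1.87  0.    0.9  -0.85]
```

Request:
{"op": "move_arm", "data": {
  "rows": [
    {"tx": 0, "ty": 0.3, "tz": 0, "rx": 0, "ry": 0, "rz": 0, "grip": 50},
    {"tx": 0, "ty": 0.4, "tz": 0, "rx": 0, "ry": 0, "rz": 0, "grip": 50},
    {"tx": 0, "ty": 0.3, "tz": 0, "rx": 0, "ry": 0, "rz": 0, "grip": 0},
    {"tx": 0, "ty": 0, "tz": 0, "rx": 0, "ry": 0, "rz": 0, "grip": 0},
    {"tx": 0, "ty": 0, "tz": 0, "rx": 0, "ry": 0, "rz": 0, "grip": 0},
    {"tx": 0, "ty": 0, "tz": 0, "rx": 0, "ry": 0, "rz": 0, "grip": 0},
    {"tx": 0, "ty": 0, "tz": 0, "rx": 0, "ry": -0.06, "rz": 0, "grip": 0},
    {"tx": 0, "ty": 0, "tz": 0, "rx": 0, "ry": -0.06, "rz": 0, "grip": 0},
    {"tx": 0, "ty": 0, "tz": 0, "rx": 0, "ry": -0.06, "rz": 0, "grip": 0},
    {"tx": 0, "ty": 0, "tz": 0, "rx": 0, "ry": 0, "rz": 0, "grip": 0}
  ]
}}

```text
t: 12.83
eef_pos: [505.1, -83.6, 196.5]
tcp_rot: [-1.577, -0.004, 0.741]
ft_force: [-0.7, 1.7, 29.3]
opening: 0.356
```

```bash
python3 -c "from h import *;st()"
```

```text
t 12.83 rel ex,ey [   4.7 -161.1] pos [505.1 -83.6 196.5] rpy [-1.577 -0.004  0.741] F rail [-1.   1.5 29.3] M [ 0.38 -0.    0.02] op 0.356 j [-0.29  0.37  1.88  0.    0.88 -1.03]
```

Request:
{"op": "move_arm", "data": {
  "rows": [
    {"tx": 0, "ty": 0, "tz": 0, "rx": 0, "ry": 0, "rz": 0, "grip": 50},
    {"tx": 0, "ty": 0, "tz": 0, "rx": 0, "ry": 0, "rz": 0, "grip": 50},
    {"tx": 0, "ty": -0.2, "tz": 0, "rx": 0, "ry": 0, "rz": 0, "grip": 50},
    {"tx": 0, "ty": -0.2, "tz": 0, "rx": 0, "ry": 0, "rz": 0, "grip": 50},
    {"tx": 0, "ty": -0.2, "tz": 0, "rx": 0, "ry": 0, "rz": 0, "grip": 50},
    {"tx": 0, "ty": -0.2, "tz": 0, "rx": 0, "ry": 0, "rz": 0, "grip": 50},
    {"tx": 0, "ty": -0.2, "tz": 0, "rx": 0, "ry": 0, "rz": 0, "grip": 50},
    {"tx": 0, "ty": 0, "tz": 0, "rx": 0, "ry": 0, "rz": 0, "grip": 50}
  ]
}}

```text
t: 13.5
eef_pos: [502.6, -83.9, 204.3]
tcp_rot: [-1.572, 0.001, 0.737]
ft_force: [-5.6, -3.9, 8.9]
opening: 0.5
```

```bash
python3 -c "from h import *;st()"
```

```text
t 13.5 rel ex,ey [   2.3 -161.9] pos [502.6 -83.9 204.3] rpy [-1.572e+00  1.000e-03  7.370e-01] F rail [-4.7 -4.9  8.9] M [-1.04  1.13 -0.01] op 0.5 j [-0.29  0.36  1.87 -0.    0.9  -1.03]
```

Request:
{"op": "move_arm", "data": {
  "rows": [
    {"tx": 0, "ty": -0.2, "tz": 0, "rx": 0, "ry": 0, "rz": 0, "grip": 65},
    {"tx": 0, "ty": -0.2, "tz": 0, "rx": 0, "ry": 0, "rz": 0, "grip": 65},
    {"tx": 0, "ty": -0.2, "tz": 0, "rx": 0, "ry": 0, "rz": 0, "grip": 65},
    {"tx": 0, "ty": 0, "tz": 0, "rx": 0, "ry": 0, "rz": 0, "grip": 65}
  ]
}}

```text
t: 13.83
eef_pos: [503.7, -83.3, 210.3]
tcp_rot: [-1.573, -0.002, 0.737]
ft_force: [0.7, 0.9, 4.8]
opening: 0.643
```

```bash
python3 -c "from h import *;st()"
```

```text
t 13.83 rel ex,ey [   3.3 -161. ] pos [503.7 -83.3 210.3] rpy [-1.573 -0.002  0.737] F rail [0.5 1.  4.8] M [ 0.21 -0.38 -0.01] op 0.643 j [-0.29  0.36  1.87  0.    0.92 -1.03]
```

Still pushed up with 4.8 N at 210 mm: the cap is following, sprung. Rise clear vertically.

Request:
{"op": "move_arm", "data": {
  "rows": [
    {"tx": 0, "ty": -0.3, "tz": 0, "rx": 0, "ry": 0, "rz": 0, "grip": 65},
    {"tx": 0, "ty": -0.5, "tz": 0, "rx": 0, "ry": 0, "rz": 0, "grip": 65},
    {"tx": 0, "ty": -1.5, "tz": 0, "rx": 0, "ry": 0, "rz": 0, "grip": 65},
    {"tx": 0, "ty": -2.5, "tz": 0, "rx": 0, "ry": 0, "rz": 0, "grip": 65},
    {"tx": 0, "ty": -3, "tz": 0, "rx": 0, "ry": 0, "rz": 0, "grip": 65},
    {"tx": 0, "ty": -3, "tz": 0, "rx": 0, "ry": 0, "rz": 0, "grip": 65},
    {"tx": -2, "ty": 0, "tz": 3, "rx": 0, "ry": 0, "rz": 0, "grip": 65},
    {"tx": -2, "ty": 0, "tz": 3, "rx": 0, "ry": 0, "rz": 0, "grip": 65},
    {"tx": -2, "ty": 0, "tz": 3, "rx": 0, "ry": 0, "rz": 0, "grip": 65},
    {"tx": 0, "ty": 0, "tz": 0, "rx": 0, "ry": 0, "rz": 0, "grip": 65}
  ]
}}

```text
t: 14.67
eef_pos: [393.0, -55.3, 317.8]
tcp_rot: [-1.569, 0.001, 0.738]
ft_force: [1.9, 0.3, 1.2]
opening: 0.65
```

```bash
python3 m.py t7
```

```text
t 14.67 rel ex,ey [-110.8 -154.8] pos [393.  -55.3 317.8] rpy [-1.569e+00  1.000e-03  7.380e-01] F rail [1.8 0.6 1.2] M [-0.02 -0.16 -0.  ] op 0.65 j [-0.31  0.06  1.94 -0.    1.14 -1.04]
face [0. 0.] 0.0 nan rel -507.03939 -175.69592
  return _methods._mean(a, axis=axis, dtype=dtype,
  ret = ret.dtype.type(ret / rcount)
```

View pics/t7.png

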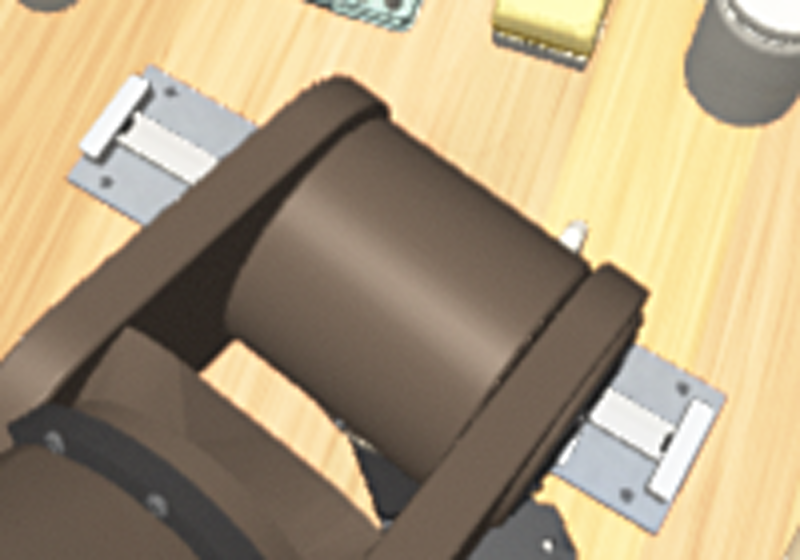

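Request:
{"op": "move_arm", "data": {
  "rows": [
    {"tx": 3, "ty": 0, "tz": 1.5, "rx": 0, "ry": 0, "rz": 0, "grip": 65},
    {"tx": 3, "ty": 0, "tz": 1.5, "rx": 0, "ry": 0, "rz": 0, "grip": 65},
    {"tx": 3, "ty": 0, "tz": 1.5, "rx": 0, "ry": 0, "rz": 0, "grip": 65},
    {"tx": 3, "ty": 0, "tz": 1.5, "rx": 0, "ry": 0, "rz": 0, "grip": 65},
    {"tx": 3, "ty": 0, "tz": 1.5, "rx": 0, "ry": 0, "rz": 0, "grip": 65},
    {"tx": 3, "ty": 0, "tz": 1.5, "rx": 0, "ry": 0, "rz": 0, "grip": 65},
    {"tx": 3, "ty": 0, "tz": 1.5, "rx": 0, "ry": 0, "rz": 0, "grip": 65},
    {"tx": 3, "ty": 0, "tz": 1.5, "rx": 0, "ry": 0, "rz": 0, "grip": 65},
    {"tx": 0, "ty": 0, "tz": 0, "rx": 0, "ry": 0, "rz": 0, "grip": 65},
    {"tx": 0, "ty": 0, "tz": 0, "rx": 0, "ry": 0, "rz": 0, "grip": 65}
  ]
}}

```text
t: 15.55
eef_pos: [495.7, 194.5, 316.7]
tcp_rot: [-1.57, 0.001, 0.739]
ft_force: [-0.1, -0.5, 0.1]
opening: 0.652
```

```bash
sed -i 's/z<198/z<203/' m.py; python3 m.py t8; python3 - <<'E'
from h import *
p,dd=env.read_camera("scene");cv2.imwrite("pics/s8.png",p)
E
```

```text
t 15.55 rel ex,ey [-57.7 110.1] pos [495.7 194.5 316.7] rpy [-1.57e+00  1.00e-03  7.39e-01] F rail [ 0.  -0.5  0.1] M [ 0.02 -0.17  0.02] op 0.652 j [ 0.25  0.28  1.67 -0.    1.2  -0.49]
face [501.62960815 -81.40045929] 36.26416015625 191.59153835254472 rel 0.890118311462445 -159.57856379196167
```

View pics/t8.png

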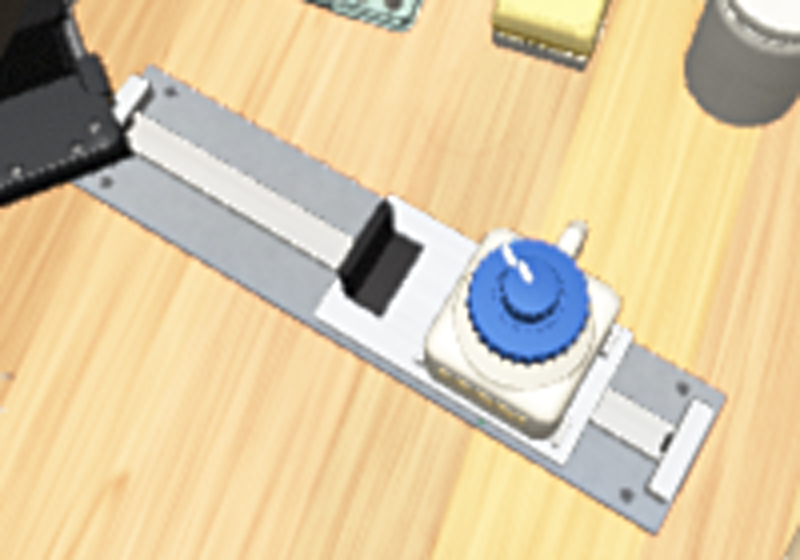

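View pics/s8.png

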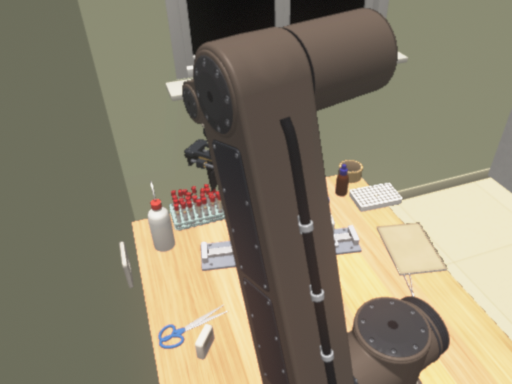

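```bash
python3 -c "from h import *;print(env.job_done())"
```

```text
the job is handed in; nothing more can be done
None
```

The carrier is in the station, the blue cap has sprung up, and I handed the job in at about 15.6 s of the 72 s allowed.

- **Carrier:** I pushed the plate with the closed fingers. The force peaked at about 11 N at the ridge and then fell to zero as the ball pulled the carrier home. The jug moved about 160 mm, against about 160.5 mm estimated from the green marks. In the last top picture the carrier stands in the same place as before the cap was worked.
- **Cap:** I gripped the knob, pressed down about 6 mm and turned it anticlockwise.
  - At about 43° I let up and the cap did not release, with no force left just above locked height.
  - I pressed again, turned to about 53° and let up. The cap pushed upward on the fingertips with 8.9 N, then 4.8 N, as I raised them with the grip open. It stayed up after the arm left.
- **Last checks:** The cap face measured 191.6 mm high, against 182.2 mm when locked, which agrees with the 10 mm rise within camera accuracy. The arm was clear and the wrist force was near zero. The wash bottle and amber bottle looked undisturbed in the scene picture, and so did the white jar in the top picture. The arm hid the jug in the scene camera, so the red band was not seen directly; the top camera and the forces are the evidence.
- **Odd readings:** The knob sat about 2 mm further along x than the camera fit showed. I corrected this by force after gripping. While letting up at 53° there was also a brief sideways force of about 7 N.

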